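# Clamp a transformer in the guarded test fixture

## Task

Take the red insulated key from its stand, put its blade down through the round opening of the yellow guard into the slot of the sunken knob, and turn the knob clockwise until the jaw grips the transformer against its stop with about 10 N; the ferrite core is brittle, so never squeeze it hard, and do not force the key. Then pull the key out and put it back upright in its stand, leaving the transformer clamped and everything else undisturbed.

Things in the scene. Friction and masses are not known exactly. Their poses are not given: they have to be found in the camera images.
- key_grip (a point): centre of the handle of the red insulated key. Key: handle 26 mm (key x) x 16 mm (key y) x 52 mm tall, below it a round black skirt (36 mm across, 6 mm thick), then a pale shaft 10 mm in diameter ending in a flat blade 20 mm wide (key x) and 4 mm thick (key y). Blade tip is 87 mm below this point, skirt underside 31 mm below it. Axes: z up along the key. Pinch the 16 mm faces. About 90 g
- key: the same key; origin at the middle of its blade tip, x along the blade's width, z up to the handle
- stand_mouth (a point): centre of the top of the key's grey stand (fixed): block 50 x 50 mm, top 64 mm above the bench. Oblong hole 25 mm long (stand x) by 13 mm (stand y), 56 mm deep; the key hangs in it on its skirt, blade width along stand x (either way round), tip 56 mm below this point
- fixture: clamping fixture, brown base 124 mm (x) x 204 mm (y), fixed; origin at the centre of its underside on the bench. The knob's upright axis is at fixture y = -58 mm under a yellow guard plate 76 x 76 mm, 3 mm thick, its top 69 mm above the bench, on four corner pillars, with one round opening 29 mm in diameter on the knob's axis. The jaw moves to fixture +y; the stop stands beyond the transformer at +y
- knob_slot (a point): floor centre of the straight slot in the black knob, 34 mm above the bench; point x runs along the slot and turns with the knob, z up. Slot 30 mm long, open at both ends, 7 mm wide, 9 mm deep, its upper edges rounded by 3 mm as a lead-in (mouth 43 mm above the bench, 26 mm below the top of the guard). The key fits either way round
- knob (a joint): angle of the knob (rad), 0 fully open to 2.2; grows clockwise seen from above and drives the jaw in by 10 mm per rad through a gear. It is stiff, stays where it is left, and needs about 0.18 N m to turn freely; each newton of clamping adds about 0.010 N m. Held torque above that of free turning therefore tells the clamping force. It starts open, 0.4 to 1.3 rad before the transformer is gripped
- jaw_pad: black rubber-faced pad on the aluminium jaw, 40 x 6 x 26 mm, origin at its centre, sprung on the jaw by about 12 N per mm; pushes the transformer to fixture +y
- transformer: yellow-taped transformer on the fixture (35 x 81 x 38 mm), long side along fixture x, loose between jaw pad and stop; origin at the centre of its underside. The steel stop beyond it is locked at a different place each time
- spare_m: spare yellow transformer 29 x 65 x 29 mm on the white foam board; leave alone
- spare_s: spare yellow transformer 31 x 43 x 29 mm on the bench; leave alone
- toroid: green toroid 40 x 46 x 12 mm on the bench; leave alone
Mind the look-alikes: they are no part of the job. Of the things that look like the key, the larger one is meant. Leave any orange or pink look-alike of the part that bears stand_mouth alone.

How it is judged:
By the outcome, as a careful person would: the job done as asked, in the order asked, and still so for the second after the job is handed in, with the robot touching nothing.
It also fails if it takes over 72 s, if anything falls off the work surface, if the arm or the gripper's body presses on something with over 40 N, if the wrist force passes 120 N, or if a joint passes its speed limit or range.

## Robot

A 6-joint arm with a two-finger parallel gripper is mounted at the origin on a cart in front of the work surface, level with it; the furniture and walls round the work are solid. World frame = base frame: x ahead of the robot, y to its left, z up, the work surface at z = 0. Lengths are in m, angles in rad, forces in N, time in s.
With the tool pointing down it reaches from about 0.425 to 0.95 m from the base axis. Payload 3.5 kg.
Tool frame: the origin (TCP) lies at the very end of the fingers, on their centre line; the grasp point (between the pads) lies 19 mm behind it (ctrl.grip_point_offset is the distance from the TCP to the grasp point, in m); z points along the fingers, y is the line along which they close (so a half turn about z gives the same grasp; the last joint's range is limited). The gripper opens to 85 mm and grips with 20 to 120 N. Pads are 22 mm wide; open, the fingers measure 114 mm over their backs; the gripper's body (76 mm by 85 mm) begins 54 mm behind the grasp point. The pads swing forward as they close: fully open they stand 13 mm farther back than shut.
Start: joints at [1.021, 0.286, 1.577, -0, 1.279, -0.15], TCP at [0.263, 0.622, 0.231] pointing down, gripper open.
Joint ranges: [-2.77, 2.77], [-0.9, 2.22], [0.21, 2.48], [-1.53, 4.67], [0.24, 2.81], [-2.84, 2.84]. Speed limits (rad/s): [2.79, 2.79, 3.14, 3.14, 3.14, 3.14].

## Interface

Orientations are given as a unit quaternion [x, y, z, w].
In Python, from plant import ctrl gives the robot as it stands. The module is installed in compiled form; this text tells all that it offers.
- The arm moves only by the shell command python3 -m pendant 'ROWS' [OPENING] [FORCE]. ROWS is JSON, a list of rows, each an object of numbers: "dx", "dy", "dz": the shift along the tool's x, y, z in cm; "twist": the turn about the tool's z in degrees. A call has 1 to 10 rows; each row is the pose to reach, as a shift and turn from the pose commanded when the call began, along the tool's axes at that moment; what a row does not reach only later rows make up. A row lasts 1/8 s, in which the tool goes at most 62.5 mm and 10.7 degrees, less where a joint would pass 70% of its speed; a pose out of reach is approached as far as the arm can. A call with a gripper value outside its range is refused whole. OPENING is the opening in per cent of the stroke, from 0 (shut) to 100 (fully open), set as the call begins (- or left out, the last holds). The fingers move at their own pace and stop on an object; FORCE is the grip in N (left out, the last holds). Time passes only in rows, so rows that repeat a pose let the fingers close. It gives the time, the measured TCP pose, the force, the opening and the grip force at its end, in the units of the state.
- ctrl.get_state(): the state, without advancing time (a new reading comes with each control period).
- ctrl.read_camera(name): name is "scene" or "side" or "wrist"; returns a dict with "img" (420x560x3 uint8, red, green, blue), "depth" (420x560 float32, m along the optical axis (not along the pixel's ray), 0 where there is no reading), "camera_matrix" (3x3 intrinsics, pixels), "xyz" and "rotation" of the camera in the world; the wrist camera has in their place "tool_from_camera" (4x4, takes a point from camera to tool coordinates, whose origin is the TCP and whose axes are the flange's). Camera axes: x right, y up, looking along -z (the intrinsics and any distortion apply to the point x, -y, -z); pixel columns grow to the right and rows downward; lengths in m; the calibration is good to about 2 mm. A picture is of the moment at which its call begins: read the wrist's pose just before it.
- ctrl.sign_off(): hands the job in; it is judged then, once.
The state is a dict: "time": time; "qpos": joint angles; "dq": joint speeds; "joint_efforts": joint torques, N m; "eef_pos": TCP position; "tcp_rot": TCP orientation; "contact_force": force on the tool from outside, world axes, zero at the start; "wrist_torque": the same for the moment, N m; "opening": opening from 0.0 (shut) to 1.0 (fully open); "finger_force": force on a finger pad.
Only numpy, scipy, OpenCV 4.12 (cv2) and the standard library are available. Lean on these libraries where they do the work, as an engineer would, in place of code of your own. Each camera call takes 0.05 s, during which the arm holds its last target. There are 200 camera calls.

## Working session

There is one attempt and no reset: what is moved stays moved. The work goes in short steps, Python scripts to look and compute and a shell command to move; the robot and the scene stay as the last step left them, time stands still between calls to the robot, and variables do not carry over. Pictures are saved under pics/ and viewed, at most 11 in all, crops included, and the job is handed in when it is done.

```bash
mkdir -p pics; cat > h.py <<'E'
import numpy as np, cv2
from plant import ctrl
from scipy.spatial.transform import Rotation as R
def cam(n):
    s=ctrl.get_state(); c=ctrl.read_camera(n)
    if n=="wrist":
        T=np.eye(4);T[:3,:3]=R.from_quat(s["tcp_rot"]).as_matrix();T[:3,3]=s["eef_pos"]
        M=T@np.array(c["tool_from_camera"]);c["xyz"]=M[:3,3];c["rotation"]=M[:3,:3]
    c["rotation"]=np.array(c["rotation"]);c["xyz"]=np.array(c["xyz"])
    return c
def ray(c,u,v):
    K=np.array(c["camera_matrix"]);d=np.linalg.inv(K)@[u,v,1];return c["rotation"]@[d[0],-d[1],-d[2]]
def onz(c,u,v,z):
    d=ray(c,u,v);o=c["xyz"];return o+d*(z-o[2])/d[2]
def cloud(c):
    K=np.array(c["camera_matrix"]);v,u=np.mgrid[0:420,0:560];D=c["depth"]
    P=np.stack([(u-K[0,2])/K[0,0]*D,-(v-K[1,2])/K[1,1]*D,-D],-1)
    return P@c["rotation"].T+c["xyz"]
def save(c,n): cv2.imwrite("pics/"+n,c["img"][:,:,::-1])
E
python3 - <<'E'
from h import *
import pickle
ims=[]
for n in("scene","side","wrist"):
    c=cam(n);pickle.dump(c,open(n+".pkl","wb"));ims.append(c["img"]);print(n,c["xyz"].round(3),c["camera_matrix"],c["rotation"].round(2).tolist(),[k for k in c])
    save(c,n+"0.png")
print(ctrl.get_state())
E
```

```text
scene [-0.108  0.619  0.542] [[413.90204705   0.         277.32718164]
 [  0.         413.90204705 209.49851003]
 [  0.           0.           1.        ]] [-0.21, 0.46, 0.78, -0.36] ['img', 'depth', 'camera_matrix', 'xyz', 'rotation']
side [ 0.115 -0.598  0.709] [[422.4014426    0.         274.05970068]
 [  0.         422.4014426  214.35480162]
 [  0.           0.           1.        ]] [0.4, -0.12, -0.24, 0.87] ['img', 'depth', 'camera_matrix', 'xyz', 'rotation']
wrist [0.187 0.654 0.373] [[289.89931452   0.         280.87415785]
 [  0.         289.89931452 213.23880157]
 [  0.           0.           1.        ]] [[0.39, -0.87, -0.29], [0.92, 0.37, 0.13], [-0.0, -0.32, 0.95]] ['img', 'depth', 'camera_matrix', 'tool_from_camera', 'xyz', 'rotation']
{'time': 0.15, 'qpos': array([ 1.02095838e+00,  2.87009681e-01,  1.57785119e+00,  9.53861401e-06,
        1.27860635e+00, -1.50007259e-01]), 'dq': array([-0.00032237, -0.0002067 , -0.0040739 , -0.00039703, -0.00130198,
        0.00149003]), 'joint_efforts': array([ 7.61533720e-04, -4.06607187e+01, -2.93137980e+01, -1.99952183e-04,
        3.98675795e-03, -4.52712086e-06]), 'eef_pos': array([0.26245433, 0.62132588, 0.23022759]), 'tcp_rot': array([ 1.98587624e-01,  9.80082689e-01, -8.78919473e-04, -3.25613981e-04]), 'contact_force': array([-0.49922236, -0.0572609 , -0.10125809]), 'wrist_torque': array([ 0.00749045, -0.00559685,  0.01382977]), 'finger_force': 0.0, 'opening': 1.0022275215952192}
```

View pics/scene0.png

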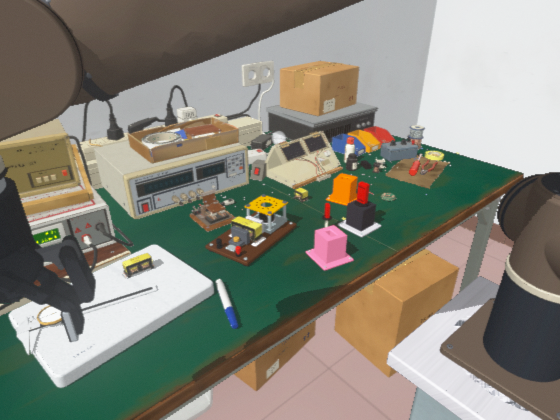

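View pics/side0.png

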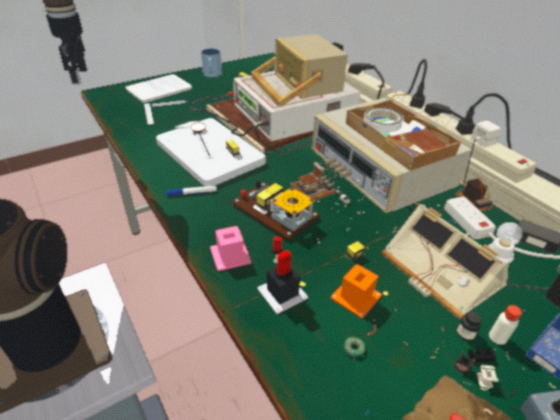

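The scene view shows the big red key in the dark stand at about (362,200), with the small look-alike at (327,212), the pink and orange blocks nearby, and the fixture with its yellow guard at (267,208). The side view shows the key at (285,263), the small one at (277,243) and the guard at (294,202).

```bash
python3 - <<'E'
from h import *
import pickle
for n,(kx,ky),(gx,gy) in(("scene",(362,195),(267,208)),("side",(285,263),(294,202))):
    c=pickle.load(open(n+".pkl","rb"));P=cloud(c);hsv=cv2.cvtColor(c["img"],cv2.COLOR_RGB2HSV)
    H,S,V=cv2.split(hsv)
    def comp(m,x,y):
        k,l=cv2.connectedComponents(m.astype(np.uint8)); w=l[y-8:y+9,x-8:x+9];w=w[w>0];return l==np.bincount(w).argmax()
    red=comp(((H<6)|(H>174))&(S>150)&(V>80),kx,ky); v,u=np.where(red);p=P[red]
    print(n,"red px",u.min(),u.max(),v.min(),v.max(),"xyz",np.percentile(p,[5,50,95],axis=0).round(3).tolist())
    t=p[p[:,2]>p[:,2].max()-.006];print(" top",t.mean(0).round(4),len(t), cv2.minAreaRect((t[:,:2]*1000).astype(np.float32)))
    ye=comp((H>18)&(H<32)&(S>150)&(V>100),gx,gy);p=P[ye];p=p[abs(p[:,2]-.069)<.006]
    print(" guard",p.mean(0).round(4),len(p),cv2.minAreaRect((p[:,:2]*1000).astype(np.float32)))
    # stand top
    q=P.reshape(-1,3);cxy=t.mean(0)[:2]
    m=(abs(q[:,2]-.064)<.004)&(np.hypot(*(q[:,:2]-cxy).T)<.045);print(" stand top",m.sum(),q[m].mean(0),cv2.minAreaRect((q[m][:,:2]*1000).astype(np.float32)))
    im=cv2.resize(c["img"][150:290,190:400] if n=="scene" else c["img"][170:330,210:410],None,fx=3.7,fy=3.7,interpolation=cv2.INTER_CUBIC)
    cv2.imwrite(f"pics/{n}z.png",im[:,:,::-1])
E
```

```text
Traceback (most recent call last):
  File "h.py", line 18, in cloud
    return P@c["rotation"].T+c["xyz"]
           ~^~~~~~~~~~~~~~~~
ValueError: matmul: Input operand 1 has a mismatch in its core dimension 0, with gufunc signature (n?,k),(k,m?)->(n?,m?) (size 4 is different from 3)
```

Rotation is a quaternion for the fixed cameras.

```bash
sed -i 's|    return c$|    if c["rotation"].size==4: c["rotation"]=R.from_quat(c["rotation"]).as_matrix()\n    return c|' h.py; python3 - <<'E'
from h import *
import pickle
for n,(kx,ky),(gx,gy) in(("scene",(362,195),(267,208)),("side",(285,263),(294,202))):
    c=pickle.load(open(n+".pkl","rb"));c["rotation"]=R.from_quat(c["rotation"]).as_matrix();P=cloud(c);hsv=cv2.cvtColor(c["img"],cv2.COLOR_RGB2HSV)
    H,S,V=cv2.split(hsv)
    def comp(m,x,y):
        k,l=cv2.connectedComponents(m.astype(np.uint8)); w=l[y-8:y+9,x-8:x+9];w=w[w>0];return l==np.bincount(w).argmax()
    red=comp(((H<6)|(H>174))&(S>150)&(V>80),kx,ky); v,u=np.where(red);p=P[red]
    print(n,"red px",u.min(),u.max(),v.min(),v.max(),"xyz",np.percentile(p,[5,50,95],axis=0).round(3).tolist())
    t=p[p[:,2]>p[:,2].max()-.006];print(" top",t.mean(0).round(4),len(t), cv2.minAreaRect((t[:,:2]*1000).astype(np.float32)))
    ye=comp((H>18)&(H<32)&(S>150)&(V>100),gx,gy);p=P[ye];p=p[abs(p[:,2]-.069)<.006]
    print(" guard",p.mean(0).round(4),len(p),cv2.minAreaRect((p[:,:2]*1000).astype(np.float32)))
    q=P.reshape(-1,3);cxy=t.mean(0)[:2]
    m=(abs(q[:,2]-.064)<.004)&(np.hypot(*(q[:,:2]-cxy).T)<.045);print(" stand top",m.sum(),q[m].mean(0),cv2.minAreaRect((q[m][:,:2]*1000).astype(np.float32)))
    im=cv2.resize(c["img"][150:290,190:400] if n=="scene" else c["img"][170:330,210:410],None,fx=3.7,fy=3.7,interpolation=cv2.INTER_CUBIC)
    cv2.imwrite(f"pics/{n}z.png",im[:,:,::-1])
E
```

```text
scene red px 357 368 182 203 xyz [[0.431, -0.128, 0.072], [0.439, -0.118, 0.098], [0.455, -0.115, 0.12]]
 top [ 0.4416 -0.1202  0.1188] 43 ((444.1435852050781, -119.69125366210938), (26.530010223388672, 15.947591781616211), 4.873025894165039)
 guard [0.5877 0.0623 0.0682] 423 ((589.4240112304688, 60.61040115356445), (76.48664855957031, 80.88385009765625), 16.69058609008789)
 stand top 150 [ 0.43806062 -0.11589773  0.06353317] ((443.9882507324219, -122.83526611328125), (52.7811393737793, 51.71662139892578), 2.4973204135894775)
side red px 273 290 237 274 xyz [[0.433, -0.133, 0.043], [0.448, -0.127, 0.089], [0.486, -0.04, 0.121]]
 top [ 0.1154 -0.5979  0.7089] 2 ((115.35187530517578, -597.9490356445312), (0.0, 0.0), 0.0)
 guard [0.591  0.0581 0.0688] 533 ((592.4813232421875, 60.01362609863281), (78.456298828125, 77.6523666381836), 15.565778732299805)
 stand top 0 [nan nan nan] ((0.0, 0.0), (0.0, 0.0), 0.0)<stdin>:14: RuntimeWarning: Mean of empty slice.
  ret = um.true_divide(
```

View pics/scenez.png

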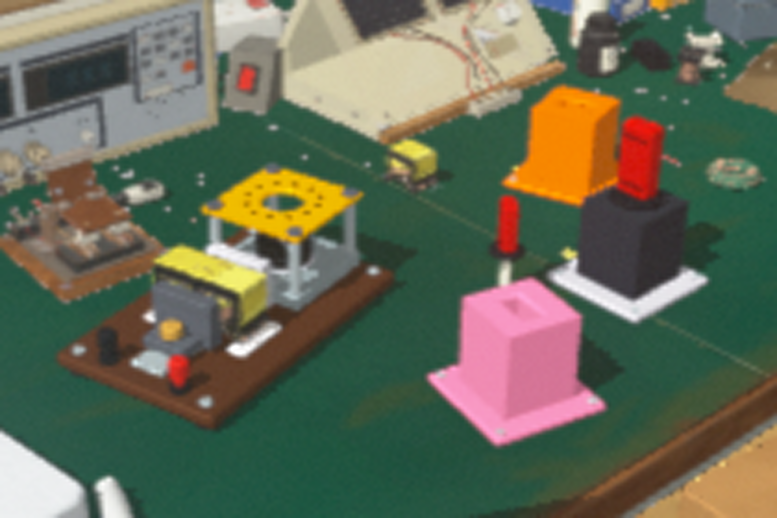

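The zoom confirms the key in the dark-grey stand near (0.444,-0.121), with the blade roughly along world x. The guard is at (0.590,0.060), yaw about 16°. I'll move above the fixture for a closer look.

```bash
python3 -m pendant '[{"dx":-5,"dy":-3.8,"dz":-1,"twist":-5},{"dx":-10,"dy":-7.6,"dz":-2,"twist":-10},{"dx":-15,"dy":-11.4,"dz":-3,"twist":-15},{"dx":-20,"dy":-15.2,"dz":-3,"twist":-20},{"dx":-25,"dy":-19,"dz":-3,"twist":-23},{"dx":-30,"dy":-23,"dz":-3,"twist":-23},{"dx":-35,"dy":-27,"dz":-3,"twist":-23},{"dx":-40,"dy":-30.8,"dz":-3,"twist":-23},{"dx":-44.7,"dy":-34.4,"dz":-3,"twist":-23},{"dx":-49.4,"dy":-38,"dz":-3,"twist":-23}]' && python3 -m pendant '[{},{},{}]' && python3 - <<'E'
from h import *
import pickle
c=cam("wrist");save(c,"w1.png");pickle.dump(c,open("w1.pkl","wb"));s=ctrl.get_state();print(s["eef_pos"],s["tcp_rot"],s["qpos"])
E
```

```text
time: 1.4
eef_pos: [0.5701, 0.0781, 0.2612]
tcp_rot: [-0.001, 1.0, 0.0, -0.0]
contact_force: [-0.1, 0.6, 0.6]
opening: 1.001
finger_force: 0.0$[0]: bad value
```

```bash
python3 -m pendant '[{"dx":0},{"dx":0},{"dx":0}]' && python3 - <<'E'
from h import *
import pickle
c=cam("wrist");save(c,"w1.png");pickle.dump(c,open("w1.pkl","wb"));s=ctrl.get_state();print(s["eef_pos"],s["tcp_rot"],s["qpos"])
E
```

```text
$[0]: bad value
```

```bash
python3 -m pendant '[{"dx":0.0,"dy":0.0,"dz":0.0,"twist":0.0},{"dx":0.0,"dy":0.0,"dz":0.0,"twist":0.0}]' || python3 -m pendant '[{"dx":0.01,"dy":0,"dz":0,"twist":0}]';  python3 - <<'E'
from h import *
import pickle
c=cam("wrist");save(c,"w1.png");pickle.dump(c,open("w1.pkl","wb"));s=ctrl.get_state();print(s["eef_pos"],s["tcp_rot"],s["qpos"])
E
```

```text
time: 1.65
eef_pos: [0.5691, 0.0801, 0.2608]
tcp_rot: [-0.0, 1.0, 0.0, -0.001]
contact_force: [-0.2, 0.2, 0.7]
opening: 1.0
finger_force: 0.0
[0.56892012 0.0808132  0.2609587 ] [-1.18763687e-03  9.99999153e-01  2.21782438e-04 -4.83842241e-04] [-3.55829626e-02  4.44406558e-02  1.79644103e+00  4.22911237e-04
  1.30169433e+00 -1.60886720e+00]
```

View pics/w1.png

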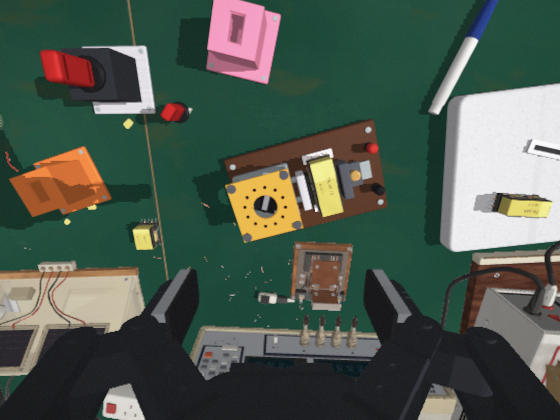

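The wrist view shows the yellow guard centred near (264,204), with a pale slot visible through its opening. The jaw is at (305,190), the transformer at (325,187), the key at (67,68) and the stand at (105,75).

```bash
python3 - <<'E'
from h import *
import pickle
c=pickle.load(open("w1.pkl","rb"));P=cloud(c);H,S,V=cv2.split(cv2.cvtColor(c["img"],cv2.COLOR_RGB2HSV))
Y=((H>18)&(H<32)&(S>150)&(V>100)).astype(np.uint8)
# guard outline and opening
cs,hi=cv2.findContours(Y,cv2.RETR_CCOMP,cv2.CHAIN_APPROX_NONE)
w=lambda pts,z:np.array([onz(c,u,v,z)[:2]*1000 for u,v in pts],np.float32)
for i,k in enumerate(cs):
    if hi[0][i][3]<0 and 220<k[:,0,0].mean()<300 and cv2.contourArea(k)>1500: print("guard",cv2.minAreaRect(w(k[:,0],.069)))
    if hi[0][i][3]>=0 and cv2.contourArea(k)>150: print("hole",k[:,0].mean(0),cv2.contourArea(k),cv2.fitEllipse(w(k[:,0],.069)))
# red key
red=(((H<6)|(H>174))&(S>150)&(V>60)).astype(np.uint8)
red[:, 120:]=0; p=P[red>0]; t=p[p[:,2]>.115]; print("key top",t.mean(0),len(t),cv2.minAreaRect((t[:,:2]*1000).astype(np.float32)))
q=P[30:130,30:170].reshape(-1,3); m=abs(q[:,2]-.064)<.003; print("stand",m.sum(),cv2.minAreaRect((q[m][:,:2]*1000).astype(np.float32)))
q=P[150:250,210:310].reshape(-1,3); print("guard z",np.median(P[Y>0][:,2]))
g=P[190:222,252:280]; print("depth z in hole (mm)"); print((P[194:218:2,254:278:2,2]*1000).round().astype(int))
cv2.imwrite("pics/w1z.png",cv2.resize(c["img"][170:240,225:345],None,fx=6,fy=6,interpolation=cv2.INTER_CUBIC)[:,:,::-1])
E
```

```text
guard ((591.199951171875, 60.673072814941406), (76.67472839355469, 75.99588012695312), 14.817900657653809)
hole [264.92424242 206.42424242] 452.0 ((590.857177734375, 61.15024185180664), (29.55141258239746, 30.0449161529541), 69.25728607177734)
key top [ 0.44566504 -0.11941049  0.12224591] 625 ((458.97119140625, -24.897132873535156), (216.37704467773438, 26.092844009399414), 81.92095947265625)
stand 1303 ((444.7898254394531, -123.61121368408203), (49.769779205322266, 51.77486038208008), 0.17464055120944977)
guard z 0.06941871742157002
depth z in hole (mm)
[[69 68 69 69 67 71 70 70 69 68 68 69]
 [70 70 71 43 42 35 35 34 68 69 69 70]
 [70 69 44 44 42 35 36 35 43 68 69 70]
 [69 45 44 44 44 35 34 36 43 42 69 69]
 [43 44 44 44 42 34 35 42 44 42 41 70]
 [43 43 43 42 35 35 34 42 43 43 45 68]
 [42 44 44 44 35 35 35 42 43 43 43 44]
 [45 44 45 44 36 34 36 43 43 44 44 66]
 [26 44 43 41 34 35 40 42 43 43 43 69]
 [67 26 24 27 26 35 34 43 44 43 26 69]
 [69 26 26 27 26 26 26 25 25 26 69 70]
 [69 71 68 26 26 24 26 25 27 69 69 71]]
```

View pics/w1z.png

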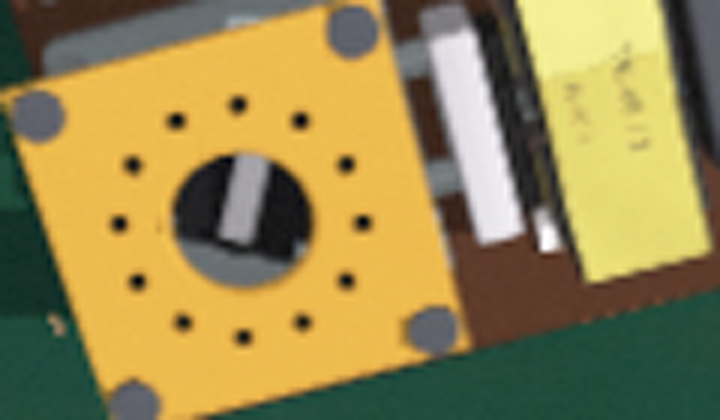

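The crop shows the opening at (243,220) with the grey slot floor running from (255,155) to (235,240), tilted a few degrees from image-vertical.

```bash
python3 - <<'E'
from h import *
import pickle
c=pickle.load(open("w1.pkl","rb"));P=cloud(c);H,S,V=cv2.split(cv2.cvtColor(c["img"],cv2.COLOR_RGB2HSV))
q=P[190:218,254:280].reshape(-1,3);m=(q[:,2]>.031)&(q[:,2]<.038)
l=cv2.fitLine((q[m][:,:2]*1000).astype(np.float32),cv2.DIST_HUBER,0,.01,.01).ravel();print("slot depth",m.sum(),l,np.degrees(np.arctan2(l[1],l[0])))
# colour: grey strip
m=((V>120)&(S<60)).astype(np.uint8);mm=np.zeros_like(m);mm[192:212,255:275]=m[192:212,255:275];v,u=np.where(mm>0)
pp=np.array([onz(c,a,b,.034)[:2]*1000 for a,b in zip(u,v)],np.float32);l=cv2.fitLine(pp,cv2.DIST_HUBER,0,.01,.01).ravel();print("slot colour",len(u),l,np.degrees(np.arctan2(l[1],l[0])),cv2.minAreaRect(pp))
red=(((H<6)|(H>174))&(S>150)&(V>60)).astype(np.uint8);n,L,st,ce=cv2.connectedComponentsWithStats(red)
for i in range(1,n):
    if st[i,4]>80:
        p=P[L==i];print(st[i],p[:,2].max());t=p[(p[:,2]>p[:,2].max()-.005)&(p[:,2]<.13)]
        print(" top",t.mean(0),len(t),cv2.minAreaRect((t[:,:2]*1000).astype(np.float32)))
        p=p[(p[:,2]>.08)&(p[:,2]<.115)]
        if len(p)>20:print(" all",cv2.minAreaRect((p[:,:2]*1000).astype(np.float32)))
E
```

```text
slot depth 91 [ 9.7519016e-01 -2.2136869e-01  5.9784033e+02  5.8848961e+01] -12.789435
slot colour 72 [ 9.5921016e-01 -2.8269389e-01  5.9613110e+02  5.9601669e+01] -16.421051 ((599.5284423828125, 57.725799560546875), (10.953743934631348, 27.08262062072754), 57.39917755126953)
[  40   50   55   37 1511] 0.40363492514488264
 top [nan nan nan] 0 ((0.0, 0.0), (0.0, 0.0), 0.0)
 all ((446.01971435546875, -118.02517700195312), (10.196856498718262, 26.765167236328125), 78.4448013305664)
[161 103  24  18 331] 0.40363492514488264
 top [nan nan nan] 0 ((0.0, 0.0), (0.0, 0.0), 0.0)
[366 143  12  11 112] 0.03776404329356625
 top [0.52564481 0.19412025 0.03552487] 85 ((525.6442260742188, 194.41404724121094), (12.216608047485352, 11.18825626373291), 85.39735412597656)<stdin>:13: RuntimeWarning: Mean of empty slice.
  ret = um.true_divide(
```

```bash
python3 -m pendant '[{"dx":2,"dy":-3.5,"dz":1,"twist":0},{"dx":5,"dy":-8,"dz":2.5,"twist":0},{"dx":8,"dy":-13,"dz":4,"twist":0},{"dx":11,"dy":-17.5,"dz":5.2,"twist":0},{"dx":12.5,"dy":-20.1,"dz":6,"twist":0},{"dx":12.5,"dy":-20.1,"dz":6,"twist":0},{"dx":12.5,"dy":-20.1,"dz":6,"twist":0}]' 60 &&  python3 - <<'E'
from h import *
import pickle
c=cam("wrist");save(c,"w2.png");pickle.dump(c,open("w2.pkl","wb"));s=ctrl.get_state();print(s["eef_pos"],s["tcp_rot"],s["qpos"])
P=cloud(c);H,S,V=cv2.split(cv2.cvtColor(c["img"],cv2.COLOR_RGB2HSV))
red=(((H<6)|(H>174))&(S>150)&(V>60)).astype(np.uint8);n,L,st,ce=cv2.connectedComponentsWithStats(red)
for i in range(1,n):
    if st[i,4]>300:
        p=P[(L==i)];print(st[i],ce[i]);t=p[(p[:,2]>.117)&(p[:,2]<.127)]
        if len(t)>20: print(" top",t.mean(0),len(t),cv2.minAreaRect((t[:,:2]*1000).astype(np.float32)))
        cols=np.median(np.array([0]))
q=P.reshape(-1,3);m=(abs(q[:,2]-.064)<.003)&(abs(q[:,0]-.445)<.04)&(abs(q[:,1]+.122)<.04)
print("stand",m.sum(),cv2.minAreaRect((q[m][:,:2]*1000).astype(np.float32)),np.percentile(q[m][:,:2],[1,99],axis=0))
E
```

```text
time: 2.58
eef_pos: [0.4454, -0.1199, 0.2018]
tcp_rot: [-0.002, 1.0, 0.0, 0.001]
contact_force: [0.6, 0.6, -1.1]
opening: 0.599
finger_force: 0.0
[ 0.44558723 -0.1198873   0.20189713] [-1.92882972e-03  9.99997987e-01 -2.81776644e-05  5.51490674e-04] [-4.83535389e-01 -1.73935376e-01  2.11318932e+00  4.98462989e-04
  1.20133691e+00 -2.05836915e+00]
[267 191  20  43 800] [276.58875 212.32625]
 top [ 0.44365319 -0.1235413   0.12058169] 526 ((444.4785461425781, -123.59402465820312), (15.160786628723145, 24.321016311645508), 89.61237335205078)
[344 222  23  27 381] [354.99212598 234.75590551]
stand 1296 ((444.9453430175781, -123.84867095947266), (49.900001525878906, 49.88164520263672), 0.45116329193115234) [[ 0.42021464 -0.14844901]
 [ 0.46942944 -0.09909765]]
```

View pics/w2.png

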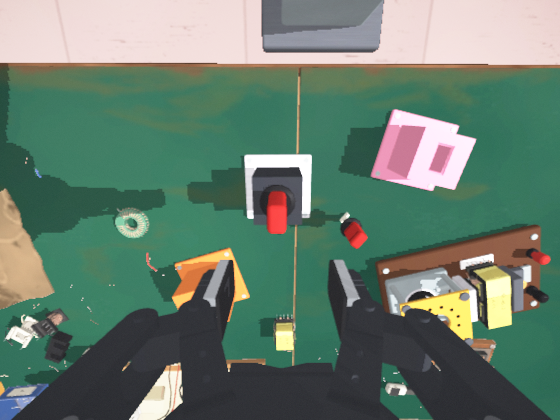

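The wrist view shows the key at (277,212), upright in the dark stand and axis-aligned at (0.4447,-0.1237). The fingers straddle it clear of the orange block and the small key, so I'll descend.

```bash
python3 -m pendant '[{"dx":0.1,"dy":-0.3,"dz":2,"twist":0},{"dx":0.1,"dy":-0.35,"dz":5,"twist":0},{"dx":0.1,"dy":-0.35,"dz":8,"twist":0},{"dx":0.1,"dy":-0.35,"dz":10.5,"twist":0},{"dx":0.1,"dy":-0.35,"dz":12,"twist":0},{"dx":0.1,"dy":-0.35,"dz":12.5,"twist":0},{"dx":0.1,"dy":-0.35,"dz":12.5,"twist":0},{"dx":0.1,"dy":-0.35,"dz":12.5,"twist":0}]'; python3 - <<'E'
from h import *
for i in range(3): s=ctrl.get_state();ctrl.read_camera("wrist");print(s["eef_pos"].round(4),s["contact_force"].round(2),s["wrist_torque"].round(3))
E
```

```text
time: 3.62
eef_pos: [0.4447, -0.1251, 0.0774]
tcp_rot: [-0.001, 1.0, -0.001, 0.001]
contact_force: [0.2, 0.3, 0.2]
opening: 0.601
finger_force: 0.0
[ 0.4447 -0.1251  0.0774] [0.17 0.31 0.17] [ 0.038 -0.007  0.064]
[ 0.4446 -0.1251  0.0774] [0.42 0.16 0.04] [-0.021  0.005 -0.018]
[ 0.4445 -0.1251  0.0773] [-0.04  0.87  0.24] [ 0.037  0.046 -0.048]
```

```bash
python3 -m pendant '[{"dx":0,"dy":0.13,"dz":0.1,"twist":0},{"dx":0,"dy":0.13,"dz":0.1,"twist":0},{"dx":0,"dy":0.13,"dz":0.1,"twist":0}]' 60 70; python3 -m pendant '[{"dx":0,"dy":0,"dz":0,"twist":0},{"dx":0,"dy":0,"dz":0,"twist":0},{"dx":0,"dy":0,"dz":0,"twist":0},{"dx":0,"dy":0,"dz":0,"twist":0},{"dx":0,"dy":0,"dz":0,"twist":0},{"dx":0,"dy":0,"dz":0,"twist":0}]' 0 70
```

```text
time: 4.15
eef_pos: [0.4438, -0.1234, 0.0753]
tcp_rot: [-0.001, 1.0, -0.0, -0.0]
contact_force: [-0.7, 0.4, 0.2]
opening: 0.602
finger_force: 0.0
time: 4.9
eef_pos: [0.444, -0.1235, 0.0755]
tcp_rot: [-0.001, 1.0, -0.0, 0.0]
contact_force: [0.4, -0.7, 1.8]
opening: 0.177
finger_force: 68.3
```

```bash
python3 -m pendant '[{"dx":0,"dy":0,"dz":-1,"twist":0},{"dx":0,"dy":0,"dz":-3,"twist":0},{"dx":0,"dy":0,"dz":-5.5,"twist":0},{"dx":0,"dy":0,"dz":-8,"twist":0},{"dx":0,"dy":0,"dz":-9.5,"twist":0},{"dx":0,"dy":0,"dz":-9.5,"twist":0}]'; python3 - <<'E'
from h import *
import pickle
for n in("scene","side"):
    c=pickle.load(open(n+".pkl","rb"));c["rotation"]=R.from_quat(c["rotation"]).as_matrix();q=cloud(c).reshape(-1,3)
    for y0 in np.arange(-.1,.3,.05):
        m=(abs(q[:,1]-y0)<.025)&(q[:,2]>.08)&(q[:,2]<.4)&(q[:,0]>.5);print(n,round(y0,2),m.sum(),np.percentile(q[m],[1,50],axis=0).round(3).tolist() if m.sum()>5 else "")
s=ctrl.get_state();print(s["contact_force"],s["wrist_torque"],s["eef_pos"])
E
```

```text
time: 5.65
eef_pos: [0.4445, -0.1237, 0.1716]
tcp_rot: [-0.001, 1.0, -0.001, 0.001]
contact_force: [0.1, 0.2, -0.7]
opening: 0.177
finger_force: 68.1
scene -0.1 505 [[1.155, -0.125, 0.123], [1.21, -0.103, 0.225]]
scene -0.05 1228 [[0.809, -0.073, 0.085], [1.12, -0.046, 0.166]]
scene 0.0 1577 [[0.811, -0.024, 0.083], [1.012, 0.002, 0.156]]
scene 0.05 1577 [[0.813, 0.025, 0.083], [1.009, 0.048, 0.155]]
scene 0.1 1531 [[0.815, 0.075, 0.083], [0.972, 0.102, 0.159]]
scene 0.15 1655 [[0.817, 0.125, 0.082], [0.983, 0.149, 0.154]]
scene 0.2 2107 [[0.82, 0.176, 0.084], [0.969, 0.207, 0.146]]
scene 0.25 1772 [[0.822, 0.225, 0.083], [1.025, 0.25, 0.13]]
side -0.1 2761 [[1.107, -0.124, 0.082], [1.211, -0.098, 0.222]]
side -0.05 5187 [[0.812, -0.074, 0.082], [1.12, -0.054, 0.157]]
side 0.0 3563 [[0.814, -0.025, 0.087], [1.146, 0.001, 0.172]]
side 0.05 2952 [[0.816, 0.025, 0.086], [1.208, 0.049, 0.172]]
side 0.1 3222 [[0.819, 0.075, 0.089], [1.207, 0.099, 0.166]]
side 0.15 2628 [[0.821, 0.125, 0.087], [1.209, 0.149, 0.171]]
side 0.2 2748 [[0.823, 0.176, 0.091], [1.205, 0.199, 0.17]]
side 0.25 1720 [[0.826, 0.225, 0.085], [1.21, 0.25, 0.229]]
[ 0.12295844  0.20963483 -0.68065122] [-0.01728638  0.05348161  0.04601793] [ 0.44446013 -0.12374306  0.17157288]
```

The instruments only start at x≈0.81, so the path is clear. I'll go to (0.67,0.061,0.17) to look straight down the opening.

```bash
python3 -m pendant '[{"dx":-3,"dy":2.5,"dz":0,"twist":0},{"dx":-7.5,"dy":6.1,"dz":0,"twist":0},{"dx":-12,"dy":9.8,"dz":0,"twist":0},{"dx":-16.5,"dy":13.5,"dz":0,"twist":0},{"dx":-20.5,"dy":16.8,"dz":0,"twist":0},{"dx":-22.6,"dy":18.45,"dz":0,"twist":0},{"dx":-22.6,"dy":18.45,"dz":0,"twist":0},{"dx":-22.6,"dy":18.45,"dz":0,"twist":0}]'; python3 - <<'E'
from h import *
import pickle
c=cam("wrist");save(c,"w3.png");pickle.dump(c,open("w3.pkl","wb"));s=ctrl.get_state();print(s["eef_pos"],s["tcp_rot"])
P=cloud(c);H,S,V=cv2.split(cv2.cvtColor(c["img"],cv2.COLOR_RGB2HSV))
Y=((H>18)&(H<32)&(S>150)&(V>100)).astype(np.uint8)
cs,hi=cv2.findContours(Y,cv2.RETR_CCOMP,cv2.CHAIN_APPROX_NONE)
w=lambda pts,z:np.array([onz(c,u,v,z)[:2]*1000 for u,v in pts],np.float32)
for i,k in enumerate(cs):
    A=cv2.contourArea(k)
    if hi[0][i][3]<0 and A>2000: print("guard",k[:,0].mean(0),cv2.minAreaRect(w(k[:,0],.069)))
    if hi[0][i][3]>=0 and A>300:
        print("hole",k[:,0].mean(0),A,cv2.fitEllipse(w(k[:,0],.069)))
        x,y,ww,h=cv2.boundingRect(k);q=P[y:y+h,x:x+ww].reshape(-1,3)
        m=(q[:,2]>.031)&(q[:,2]<.037);pp=(q[m][:,:2]*1000).astype(np.float32)
        l=cv2.fitLine(pp,cv2.DIST_HUBER,0,.01,.01).ravel();print("slot depth",m.sum(),l,np.degrees(np.arctan2(l[1],l[0])),cv2.minAreaRect(pp))
        mm=np.zeros_like(Y);cv2.drawContours(mm,[k],-1,1,-1);mm=cv2.erode(mm,np.ones((3,3)));print("V in hole",np.percentile(V[mm>0],[10,50,90]))
        mm&=((V>110)&(S<70)).astype(np.uint8);v,u=np.where(mm);z=P[v,u,2];ok=(z>.03)&(z<.04);pp=w(zip(u[ok],v[ok]),.034)
        l=cv2.fitLine(pp,cv2.DIST_HUBER,0,.01,.01).ravel();print("slot col",len(pp),l,np.degrees(np.arctan2(l[1],l[0])),cv2.minAreaRect(pp))
E
```

```text
time: 6.65
eef_pos: [0.6683, 0.061, 0.1687]
tcp_rot: [-0.001, 1.0, -0.0, -0.002]
contact_force: [0.4, -0.4, -0.8]
opening: 0.183
finger_force: 68.3
[0.66837862 0.06075106 0.16920088] [-4.67813802e-04  9.99999188e-01 -6.34649812e-05 -1.18361230e-03]
guard [279.63016529 130.4214876 ] ((594.0830688476562, 61.63495635986328), (69.9066162109375, 76.40827941894531), 15.115439414978027)
hole [280.15384615 121.95192308] 1069.0 ((590.9265747070312, 60.84585952758789), (28.745426177978516, 28.909767150878906), 61.80602264404297)
slot depth 291 [ 9.7191978e-01 -2.3531245e-01  5.9152515e+02  6.0430893e+01] -13.610041 ((591.5874633789062, 59.887664794921875), (8.757425308227539, 32.448402404785156), 76.73019409179688)
V in hole [ 34.  44. 212.]
slot col 276 [ 9.7340828e-01 -2.2907715e-01  5.9070038e+02  6.0747314e+01] -13.242744 ((590.88134765625, 60.65253829956055), (7.42066764831543, 30.7175235748291), 75.54096984863281)
```

View pics/w3.png

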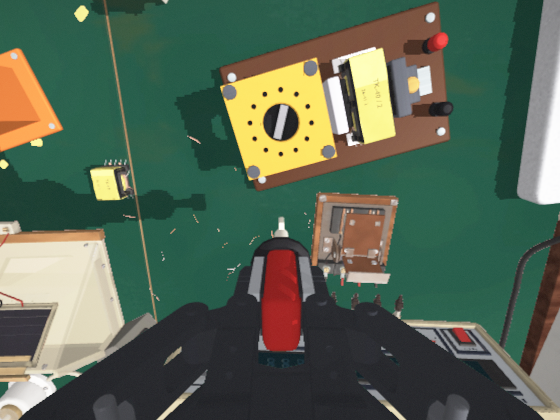

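The view shows the opening at (280,122) with the slot through it, and the blade tip at (282,222) centred in the hand. Slot is at (0.5908,0.0607), angle -13.3°.

```bash
python3 -m pendant '[{"dx":2,"dy":0,"dz":0,"twist":4},{"dx":5,"dy":0,"dz":0,"twist":9},{"dx":7.2,"dy":0,"dz":0,"twist":13.3},{"dx":7.8,"dy":0,"dz":0,"twist":13.3},{"dx":7.8,"dy":0,"dz":0,"twist":13.3},{"dx":7.8,"dy":0,"dz":0,"twist":13.3}]'; python3 - <<'E'
from h import *
for i in range(4):
    s=ctrl.get_state();c=cam("wrist");r=R.from_quat(s["tcp_rot"]).as_matrix();p=s["eef_pos"];d=np.array([.5905,.0607,.1687])-p
    print(p.round(4),"yaw y",np.degrees(np.arctan2(r[1,1],r[0,1])).round(2),"tool delta cm",(r.T@d*100).round(3),"tilt",r[:,2].round(4),s["wrist_torque"].round(3))
E
```

```text
time: 7.45
eef_pos: [0.5922, 0.061, 0.1706]
tcp_rot: [0.115, 0.993, 0.0, 0.0]
contact_force: [0.1, 0.2, -0.9]
opening: 0.184
finger_force: 68.2
[0.5922 0.061  0.1706] yaw y 76.8 tool delta cm [ 0.164 -0.066  0.191] tilt [ 9.e-04 -1.e-04 -1.e+00] [0.012 0.001 0.015]
[0.5922 0.0611 0.1705] yaw y 76.8 tool delta cm [ 0.162 -0.075  0.179] tilt [ 7.e-04 -1.e-04 -1.e+00] [-0.006 -0.065 -0.007]
[0.5922 0.0611 0.1704] yaw y 76.8 tool delta cm [ 0.156 -0.082  0.17 ] tilt [ 5.e-04 -1.e-04 -1.e+00] [ 0.067  0.073 -0.002]
[0.5921 0.0612 0.1703] yaw y 76.8 tool delta cm [ 0.141 -0.085  0.158] tilt [ 2.e-04 -1.e-04 -1.e+00] [-0.035  0.021 -0.005]
```

```bash
python3 -m pendant '[{"dx":0.12,"dy":-0.06,"dz":0.5,"twist":0},{"dx":0.12,"dy":-0.06,"dz":1.5,"twist":0},{"dx":0.12,"dy":-0.06,"dz":2.5,"twist":0},{"dx":0.12,"dy":-0.06,"dz":3.5,"twist":0},{"dx":0.12,"dy":-0.06,"dz":4.5,"twist":0},{"dx":0.12,"dy":-0.06,"dz":5.2,"twist":0},{"dx":0.12,"dy":-0.06,"dz":5.2,"twist":0},{"dx":0.12,"dy":-0.06,"dz":5.2,"twist":0}]'; python3 - <<'E'
from h import *
for i in range(2):
    s=ctrl.get_state();c=cam("wrist");r=R.from_quat(s["tcp_rot"]).as_matrix();p=s["eef_pos"];d=np.array([.5905,.0607,.1035])-p
    print(p.round(4),"yaw y",np.degrees(np.arctan2(r[1,1],r[0,1])).round(2),"tool delta cm",(r.T@d*100).round(3),s["contact_force"].round(2),s["wrist_torque"].round(3))
save(c,"w4.png");c=cam("side");im=cv2.resize(c["img"][160:280,200:360],None,fx=5,fy=5,interpolation=cv2.INTER_CUBIC);cv2.imwrite("pics/s4.png",im[:,:,::-1])
E
```

```text
time: 8.65
eef_pos: [0.5906, 0.061, 0.1187]
tcp_rot: [0.115, 0.993, 0.0, 0.0]
contact_force: [0.2, -0.2, -1.2]
opening: 0.18
finger_force: 68.2
[0.5906 0.061  0.1187] yaw y 76.79 tool delta cm [ 1.000e-03 -3.100e-02  1.519e+00] [ 0.2  -0.22 -1.16] [-0.03   0.017  0.003]
[0.5907 0.061  0.1189] yaw y 76.8 tool delta cm [ 0.013 -0.031  1.538] [ 0.27  0.47 -0.89] [-0.012  0.008 -0.035]
```

No contact so far. I'll lower the blade into the slot in small steps.

```bash
python3 -m pendant '[{"dx":0,"dy":-0.03,"dz":0.3,"twist":0},{"dx":0,"dy":-0.03,"dz":0.6,"twist":0},{"dx":0,"dy":-0.03,"dz":0.9,"twist":0},{"dx":0,"dy":-0.03,"dz":1.1,"twist":0},{"dx":0,"dy":-0.03,"dz":1.1,"twist":0}]'; python3 -c "
from h import *
s=ctrl.get_state();print(s['contact_force'],s['wrist_torque'])"
```

```text
time: 9.43
eef_pos: [0.59, 0.0607, 0.107]
tcp_rot: [0.115, 0.993, -0.0, -0.0]
contact_force: [0.3, -0.2, -1.6]
opening: 0.181
finger_force: 68.2
[ 0.27479002 -0.18423794 -1.59964571] [-0.03143034 -0.03714719 -0.03964679]
```

```bash
python3 -m pendant '[{"dx":0,"dy":0,"dz":0.15,"twist":0},{"dx":0,"dy":0,"dz":0.3,"twist":0},{"dx":0,"dy":0,"dz":0.35,"twist":0},{"dx":0,"dy":0,"dz":0.35,"twist":0}]'; python3 -c "
from h import *
for i in range(3):
  s=ctrl.get_state();ctrl.read_camera('wrist');print(s['eef_pos'],s['contact_force'],s['wrist_torque'])"
```

```text
time: 9.93
eef_pos: [0.5901, 0.0607, 0.1038]
tcp_rot: [0.115, 0.993, 0.0, -0.0]
contact_force: [-0.2, 0.4, 0.2]
opening: 0.175
finger_force: 68.2
[0.59014832 0.06074903 0.10376623] [-0.19280715  0.40001395  0.226135  ] [-0.02091071 -0.01026181 -0.03885297]
[0.59023145 0.06071037 0.10386884] [-0.43509616 -0.34946504 -1.16983044] [-0.01392205 -0.00929804 -0.02029935]
[0.59020541 0.06070788 0.10388923] [ 0.31555879 -0.16310174 -0.04378319] [ 0.0370959  -0.02597735  0.01604258]
```

```bash
cat > tq.py <<'E'
from h import *
a=[];f=[]
for i in range(6):
    s=ctrl.get_state();ctrl.read_camera("wrist");a.append(s["wrist_torque"]);f.append(s["contact_force"])
r=R.from_quat(s["tcp_rot"]).as_matrix()
print("pos",s["eef_pos"].round(4),"yaw",np.degrees(np.arctan2(r[1,1],r[0,1])).round(2),"T",np.mean(a,0).round(3),"sd",np.std(a,0)[2].round(3),"F",np.mean(f,0).round(2),"q6",s["qpos"][5].round(2),"grip",s["opening"].round(3))
E
python3 -m pendant '[{"dx":0,"dy":0,"dz":0,"twist":5},{"dx":0,"dy":0,"dz":0,"twist":10},{"dx":0,"dy":0,"dz":0,"twist":15},{"dx":0,"dy":0,"dz":0,"twist":20}]'; python3 tq.py
python3 -m pendant '[{"dx":0,"dy":0,"dz":0,"twist":3},{"dx":0,"dy":0,"dz":0,"twist":6}]';python3 tq.py
```

```text
time: 10.58
eef_pos: [0.5904, 0.0609, 0.1039]
tcp_rot: [0.287, 0.958, 0.0, 0.0]
contact_force: [0.1, 0.9, -0.8]
opening: 0.178
finger_force: 68.2
time: 11.12
eef_pos: [0.5904, 0.061, 0.1039]
tcp_rot: [0.336, 0.942, 0.0, 0.0]
contact_force: [1.0, 1.4, -1.5]
opening: 0.176
finger_force: 68.2Traceback (most recent call last):
  File "tq.py", line 6, in <module>
    print("pos",s["eef_pos"].round(4),"yaw",np.degrees(np.arctan2(r[1,1],r[0,1])).round(2),"T",np.mean(a,0).round(3),"sd",np.std(a,0)[2].round(3),"F",np.mean(f,0).round(2),"q6",s["qpos"][5].round(2),"grip",s["opening"].round(3))
                                                                                                                                                                                                              ^^^^^^^^^^^^^^^^^^
AttributeError: 'float' object has no attribute 'round'
Traceback (most recent call last):
  File "tq.py", line 6, in <module>
    print("pos",s["eef_pos"].round(4),"yaw",np.degrees(np.arctan2(r[1,1],r[0,1])).round(2),"T",np.mean(a,0).round(3),"sd",np.std(a,0)[2].round(3),"F",np.mean(f,0).round(2),"q6",s["qpos"][5].round(2),"grip",s["opening"].round(3))
                                                                                                                                                                                                              ^^^^^^^^^^^^^^^^^^
AttributeError: 'float' object has no attribute 'round'
```

```bash
sed -i 's/s\["opening"\].round(3)/s["opening"]/' tq.py; python3 tq.py
python3 -m pendant '[{"dx":0,"dy":0,"dz":0,"twist":3},{"dx":0,"dy":0,"dz":0,"twist":3}]'|head -1;python3 tq.py
```

```text
pos [0.5904 0.0608 0.1039] yaw 50.8 T [ 0.475 -0.334  0.165] sd 0.013 F [ 0.98  1.65 -1.18] q6 -0.96 grip 0.17708707623951428
time: 11.98
pos [0.5904 0.0608 0.1039] yaw 47.81 T [ 0.615 -0.515  0.181] sd 0.024 F [ 2.18  2.71 -1.46] q6 -0.9 grip 0.1791115289715134
```

```bash
echo 'import sys; sys.exit(np.mean(a,0)[2]>0.215)'>>tq.py
for i in 1; do python3 -m pendant '[{"dx":0,"dy":0,"dz":0,"twist":3},{"dx":0,"dy":0,"dz":0,"twist":3}]'|head -1&&python3 tq.py && python3 -m pendant '[{"dx":0,"dy":0,"dz":0,"twist":3},{"dx":0,"dy":0,"dz":0,"twist":3}]'|head -1&&python3 tq.py && python3 -m pendant '[{"dx":0,"dy":0,"dz":0,"twist":3},{"dx":0,"dy":0,"dz":0,"twist":3}]'|head -1&&python3 tq.py && python3 -m pendant '[{"dx":0,"dy":0,"dz":0,"twist":3},{"dx":0,"dy":0,"dz":0,"twist":3}]'|head -1&&python3 tq.py; done
python3 - <<'E'
from h import *
c=cam("scene");im=cv2.resize(c["img"][180:270,200:310],None,fx=6,fy=6,interpolation=cv2.INTER_CUBIC);cv2.imwrite("pics/s5.png",im[:,:,::-1])
E
```

```text
time: 12.52
pos [0.5904 0.0608 0.1039] yaw 44.81 T [ 0.747 -0.636  0.179] sd 0.013 F [ 2.65  2.94 -1.49] q6 -0.85 grip 0.17980225991180807False
```

View pics/s5.png

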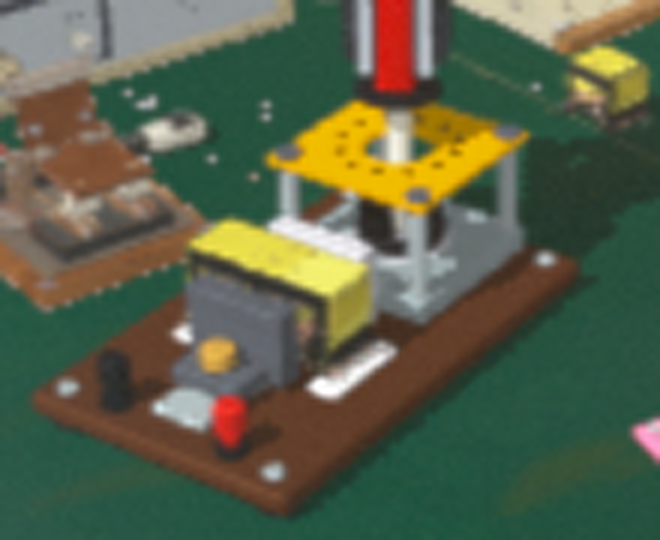

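The picture shows the key seated through the opening, with its shaft at (398,150), and the jaw approaching the transformer. The key is pushed sideways slightly, so I'll ease it along the force and carry on turning.

```bash
sed -i 's/sys.exit(\(.*\))$/sys.exit(int(\1))/' tq.py
python3 -m pendant '[{"dx":0,"dy":0.07,"dz":0,"twist":3},{"dx":0,"dy":0.07,"dz":0,"twist":3}]'|head -1&&python3 tq.py && python3 -m pendant '[{"dx":0,"dy":0,"dz":0,"twist":3},{"dx":0,"dy":0,"dz":0,"twist":3}]'|head -1&&python3 tq.py && python3 -m pendant '[{"dx":0,"dy":0,"dz":0,"twist":3},{"dx":0,"dy":0,"dz":0,"twist":3}]'|head -1&&python3 tq.py
```

```text
time: 13.12
pos [0.5906 0.061  0.1039] yaw 41.83 T [ 0.451 -0.402  0.165] sd 0.026 F [ 1.75  1.68 -0.02] q6 -0.8 grip 0.17945449230639354
time: 13.68
pos [0.5906 0.0611 0.1039] yaw 38.83 T [ 0.308 -0.295  0.182] sd 0.011 F [ 1.13  1.71 -0.16] q6 -0.75 grip 0.1814611395293769
time: 14.22
pos [0.5907 0.0611 0.1038] yaw 35.82 T [ 0.215 -0.23   0.185] sd 0.015 F [1.29 1.18 1.06] q6 -0.69 grip 0.1758091960342165
```

```bash

python3 -m pendant '[{"dx":0,"dy":0,"dz":0,"twist":3},{"dx":0,"dy":0,"dz":0,"twist":3}]'|head -1&&python3 tq.py && python3 -m pendant '[{"dx":0,"dy":0,"dz":0,"twist":3},{"dx":0,"dy":0,"dz":0,"twist":3}]'|head -1&&python3 tq.py && python3 -m pendant '[{"dx":0,"dy":0,"dz":0,"twist":3},{"dx":0,"dy":0,"dz":0,"twist":3}]'|head -1&&python3 tq.py&& python3 -m pendant '[{"dx":0,"dy":0,"dz":0,"twist":3},{"dx":0,"dy":0,"dz":0,"twist":3}]'|head -1&&python3 tq.py&& python3 -m pendant '[{"dx":0,"dy":0,"dz":0,"twist":3},{"dx":0,"dy":0,"dz":0,"twist":3}]'|head -1&&python3 tq.py
```

```text
time: 14.78
pos [0.5907 0.0612 0.1039] yaw 32.82 T [ 0.162 -0.202  0.191] sd 0.015 F [1.13 0.12 1.26] q6 -0.64 grip 0.1780076679026424
time: 15.32
pos [0.5907 0.0612 0.1039] yaw 29.82 T [ 0.108 -0.224  0.178] sd 0.03 F [1.11 0.54 1.11] q6 -0.59 grip 0.17671354517470578
time: 15.88
pos [0.5908 0.0612 0.1039] yaw 26.82 T [ 0.116 -0.261  0.184] sd 0.03 F [1.15 0.52 0.75] q6 -0.54 grip 0.17767123711891436
time: 16.42
pos [0.5908 0.0612 0.1038] yaw 23.82 T [ 0.129 -0.339  0.212] sd 0.02 F [1.17 0.12 0.83] q6 -0.48 grip 0.1825030429785049
time: 16.98
pos [0.5908 0.0612 0.1039] yaw 20.82 T [ 0.13  -0.421  0.263] sd 0.041 F [1.7  0.4  0.77] q6 -0.43 grip 0.17907494107528482
```

```bash
python3 tq.py; python3 tq.py; python3 -m pendant '[{"dx":0,"dy":0,"dz":0,"twist":1},{"dx":0,"dy":0,"dz":0,"twist":1}]'|head -1;python3 tq.py;python3 tq.py;python3 tq.py
```

```text
pos [0.5908 0.0612 0.1039] yaw 20.8 T [ 0.121 -0.491  0.258] sd 0.017 F [1.8  0.74 0.58] q6 -0.43 grip 0.18179050499146077
pos [0.5908 0.0612 0.1039] yaw 20.8 T [ 0.132 -0.517  0.255] sd 0.019 F [2.43 0.65 0.72] q6 -0.43 grip 0.18125542844058487
time: 18.12
pos [0.5908 0.0612 0.1039] yaw 19.8 T [ 0.164 -0.553  0.281] sd 0.029 F [2.53 0.65 0.9 ] q6 -0.41 grip 0.17817478057580513
pos [0.5908 0.0612 0.1039] yaw 19.79 T [ 0.155 -0.612  0.285] sd 0.006 F [2.54 0.53 0.63] q6 -0.41 grip 0.17706606717863502
pos [0.5908 0.0612 0.1039] yaw 19.79 T [ 0.16  -0.645  0.279] sd 0.019 F [2.59 0.61 0.55] q6 -0.41 grip 0.17844045225038468
```

Torque is 0.10 N m above free turning, which means about 10 N. I'll back off within the slot play to unload the key, then pull it out.

```bash
python3 -m pendant '[{"dx":0,"dy":0,"dz":0,"twist":-3},{"dx":0,"dy":0,"dz":0,"twist":-6},{"dx":0,"dy":0,"dz":0,"twist":-8},{"dx":0,"dy":0,"dz":0,"twist":-8}]'|head -1;python3 tq.py
```

```text
time: 19.52
pos [0.5901 0.0613 0.1034] yaw 27.77 T [ 0.175 -0.189  0.016] sd 0.023 F [ 1.06  0.65 -0.27] q6 -0.55 grip 0.18136049299989812
```

```bash
python3 -m pendant '[{"dx":0,"dy":0,"dz":-0.4,"twist":0},{"dx":0,"dy":0,"dz":-1,"twist":0},{"dx":0,"dy":0,"dz":-2.2,"twist":0},{"dx":0,"dy":0,"dz":-3.6,"twist":0},{"dx":0,"dy":0,"dz":-5,"twist":0},{"dx":0,"dy":0,"dz":-6.5,"twist":0},{"dx":0,"dy":0,"dz":-7,"twist":0},{"dx":0,"dy":0,"dz":-7,"twist":0}]';python3 tq.py; python3 - <<'E'
from h import *
s=ctrl.get_state();r=R.from_quat(s["tcp_rot"]).as_matrix();d=np.array([.444,-.1235,s["eef_pos"][2]])-s["eef_pos"];print((r.T@d*100).round(2))
c=cam("scene");im=cv2.resize(c["img"][180:270,200:310],None,fx=6,fy=6,interpolation=cv2.INTER_CUBIC);cv2.imwrite("pics/s6.png",im[:,:,::-1])
E
```

```text
time: 20.82
eef_pos: [0.5908, 0.0612, 0.1744]
tcp_rot: [0.517, 0.856, 0.0, 0.0]
contact_force: [0.1, 0.4, -1.8]
opening: 0.179
finger_force: 68.5
pos [0.5902 0.0612 0.1729] yaw 27.79 T [-0.03  -0.027  0.01 ] sd 0.021 F [ 0.09  0.06 -1.05] q6 -0.55 grip 0.1784781376230457
[-9.520e+00 -2.156e+01  2.000e-02]
```

View pics/s6.png

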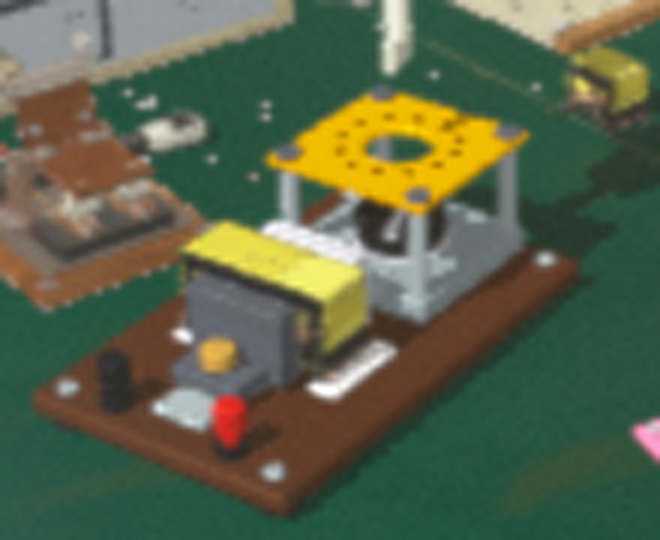

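The scene shows the key clear above the guard (tip at (395,70)), and the transformer snug between jaw and stop near (275,265). Now back to above the stand.

```bash
python3 -m pendant '[{"dx":-1,"dy":-2,"dz":0,"twist":-8},{"dx":-2.5,"dy":-5.5,"dz":0,"twist":-17},{"dx":-4,"dy":-9.5,"dz":0,"twist":-26},{"dx":-5.8,"dy":-13.2,"dz":0,"twist":-35},{"dx":-7.5,"dy":-17,"dz":0,"twist":-44},{"dx":-8.8,"dy":-20,"dz":0,"twist":-52},{"dx":-9.52,"dy":-21.56,"dz":0,"twist":-58},{"dx":-9.52,"dy":-21.56,"dz":0,"twist":-62.2},{"dx":-9.52,"dy":-21.56,"dz":0,"twist":-62.2},{"dx":-9.52,"dy":-21.56,"dz":0,"twist":-62.2}]'; python3 tq.py; python3 - <<'E'
from h import *
c=cam("wrist");s=ctrl.get_state();r=R.from_quat(s["tcp_rot"]).as_matrix();d=np.array([.444,-.1235,.0755])-s["eef_pos"];print((r.T@d*100).round(2))
save(c,"w7.png")
E
```

```text
time: 22.42
eef_pos: [0.4444, -0.1234, 0.1738]
tcp_rot: [0.0, 1.0, 0.0, -0.0]
contact_force: [-0.0, 0.7, -0.4]
opening: 0.178
finger_force: 68.5
pos [ 0.4444 -0.1233  0.1738] yaw 90.0 T [-0.023  0.014 -0.006] sd 0.035 F [-0.03  0.16 -0.74] q6 -2.06 grip 0.17901658054778263
[ 0.04 -0.01  9.83]
```

View pics/w7.png

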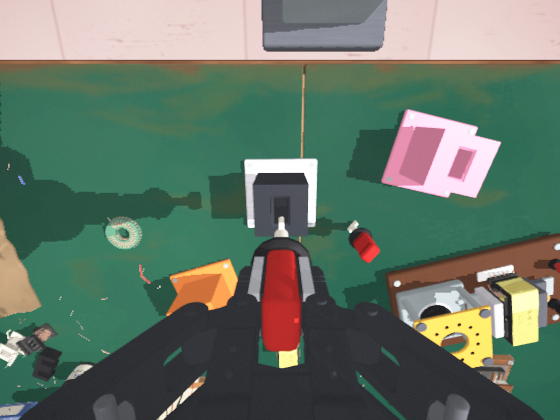

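The picture shows the blade at (282,228), lined up with the stand's hole at (282,207). Descending.

```bash
python3 -m pendant '[{"dx":0.04,"dy":0,"dz":1,"twist":0},{"dx":0.04,"dy":0,"dz":2.5,"twist":0},{"dx":0.04,"dy":0,"dz":3.5,"twist":0},{"dx":0.04,"dy":0,"dz":4.5,"twist":0},{"dx":0.04,"dy":0,"dz":5.5,"twist":0},{"dx":0.04,"dy":0,"dz":5.5,"twist":0}]'; python3 tq.py
```

```text
time: 23.52
eef_pos: [0.4433, -0.1232, 0.1177]
tcp_rot: [0.0, 1.0, 0.001, -0.001]
contact_force: [0.2, 0.6, -0.2]
opening: 0.179
finger_force: 68.5
pos [ 0.4443 -0.1237  0.1194] yaw 89.99 T [-0.025  0.002 -0.024] sd 0.033 F [ 0.39  0.05 -0.42] q6 -2.06 grip 0.17957856636219843
```

```bash
python3 -m pendant '[{"dx":0,"dy":0,"dz":1,"twist":0},{"dx":0,"dy":0,"dz":2,"twist":0},{"dx":0,"dy":0,"dz":3,"twist":0},{"dx":0,"dy":0,"dz":3.8,"twist":0},{"dx":0,"dy":0,"dz":4.25,"twist":0},{"dx":0,"dy":0,"dz":4.25,"twist":0}]'; python3 tq.py
```

```text
time: 24.58
eef_pos: [0.444, -0.1236, 0.0762]
tcp_rot: [0.0, 1.0, 0.0, -0.0]
contact_force: [0.8, -0.4, -1.1]
opening: 0.18
finger_force: 68.6
pos [ 0.4441 -0.1236  0.0766] yaw 90.0 T [ 0.007 -0.01  -0.019] sd 0.025 F [ 0.37  0.   -0.48] q6 -2.06 grip 0.18031573045687926
```

```bash
python3 -m pendant '[{"dx":0,"dy":0,"dz":0.05,"twist":0},{"dx":0,"dy":0,"dz":0.09,"twist":0},{"dx":0,"dy":0,"dz":0.09,"twist":0}]'; python3 tq.py; python3 -m pendant '[{"dx":0,"dy":0,"dz":0,"twist":0},{"dx":0,"dy":0,"dz":0,"twist":0},{"dx":0,"dy":0,"dz":0,"twist":0},{"dx":0,"dy":0,"dz":0,"twist":0},{"dx":0,"dy":0,"dz":0,"twist":0}]' 55
```

```text
time: 25.25
eef_pos: [0.444, -0.1235, 0.0755]
tcp_rot: [0.0, 1.0, -0.0, 0.0]
contact_force: [-0.6, 0.3, -0.5]
opening: 0.173
finger_force: 68.7
pos [ 0.444  -0.1235  0.0755] yaw 89.99 T [-0.014 -0.005  0.003] sd 0.035 F [ 0.14 -0.22 -0.33] q6 -2.06 grip 0.17751371098957233
time: 26.18
eef_pos: [0.4439, -0.1235, 0.0754]
tcp_rot: [0.0, 1.0, -0.0, 0.0]
contact_force: [-0.1, -0.1, -0.5]
opening: 0.545
finger_force: 0.0
```

```bash
python3 -m pendant '[{"dx":0,"dy":0,"dz":-1,"twist":0},{"dx":0,"dy":0,"dz":-3,"twist":0},{"dx":0,"dy":0,"dz":-6,"twist":0},{"dx":0,"dy":0,"dz":-9,"twist":0},{"dx":0,"dy":0,"dz":-12,"twist":0},{"dx":0,"dy":0,"dz":-14,"twist":0},{"dx":0,"dy":0,"dz":-14,"twist":0},{"dx":0,"dy":0,"dz":-14,"twist":0}]'; python3 - <<'E'
from h import *
c=cam("wrist");save(c,"w8.png");P=cloud(c);H,S,V=cv2.split(cv2.cvtColor(c["img"],cv2.COLOR_RGB2HSV))
p=P[((H<6)|(H>174))&(S>150)&(V>60)];t=p[(p[:,2]>.112)&(p[:,2]<.13)&(p[:,0]<.48)]
print("key top",t.mean(0),np.median(t[:,2]),len(t),cv2.minAreaRect((t[:,:2]*1000).astype(np.float32)))
E
```

```text
time: 27.18
eef_pos: [0.4435, -0.1233, 0.2147]
tcp_rot: [0.0, 1.0, 0.0, -0.0]
contact_force: [0.7, 0.0, -0.0]
opening: 0.55
finger_force: 0.0
key top [ 0.4428153  -0.12346344  0.12007327] 0.12067188355983259 510 ((443.7677917480469, -123.7442855834961), (24.464845657348633, 15.962396621704102), 0.09279537945985794)
```

View pics/w8.png

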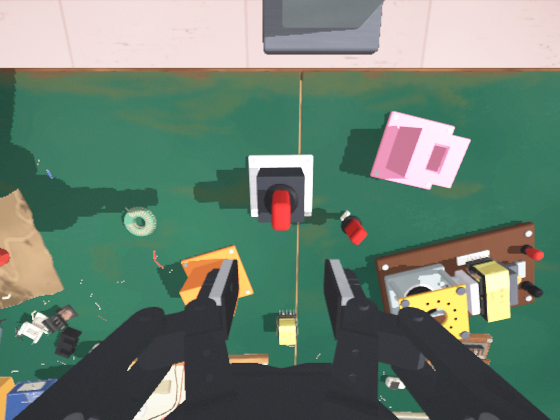

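The key is back upright in its stand at (282,205), its top at z=0.1207 as before. The gripper is clear and nothing else has moved.

```bash
python3 -c "
from plant import ctrl
print(ctrl.sign_off())"
```

```text
the job is handed in; nothing more can be done
None
```

The job is handed in at about 27 s: the transformer is clamped at about 10 N (estimated from the torque), and the key is back upright in its stand; no other disturbance showed in the last camera view.

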